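Open the fume extractor's damper and hold its suction pipe out at the length mark

ROBOT

A 6-joint arm with a two-finger parallel gripper is mounted at the origin on a cart in front of the work surface, level with it; the furniture and walls round the work are solid. World frame = base frame: x ahead of the robot, y to its left, z up, the work surface at z = 0. Lengths are in m, angles in rad, forces in N, time in s.
With the tool pointing down it reaches from about 0.25 to 0.775 m from the base axis. Payload 4 kg.
Tool frame: the origin (TCP) lies on the centre line of the jaws, within the pads' length; the fingertips stand 17 mm ahead of it and the grasp point (between the pads) lies 2 mm behind it; z points along the fingers, y is the line along which they close (so a half turn about z gives the same grasp; the last joint's range is limited). The gripper opens to 94 mm and grips with 3 to 60 N. Pads are 16 mm wide; open, the fingers measure 119 mm over their backs; the gripper's body (75 mm by 177 mm) begins 78 mm behind the grasp point.
Start: joints at [1.223, 0.087, 1.371, -0, 1.684, -0.103], TCP at [0.133, 0.534, 0.223] pointing down, gripper open.
Joint ranges: [-3.1, 3.1], [-0.76, 2.03], [0.27, 2.55], [-1.08, 4.22], [0.17, 2.65], [-2.57, 2.57]. Speed limits (rad/s): [2.79, 2.79, 3.14, 3.14, 3.14, 3.14].

INTERFACE

Orientations are given as [roll, pitch, yaw] about the fixed x, y, z axes, in that order (R = Rz(yaw) Ry(pitch) Rx(roll)).
In Python, from bench import robot gives the robot as it stands.
- The arm moves only by the tool servo_tool, never from a script. Its argument "plan" is a list of rows, each a list of 7 numbers: the shift along the tool's x, y, z normalised to -1 to 1, where 1 is 0.1 m, then the turn, a rotation vector about the tool's x, y, z normalised to -1 to 1, where 1 is pi/2 rad, then the finger opening in mm, from 0 to 94. In form: [[x, y, z, ax, ay, az, gripper], ...]. A call has 1 to 12 rows; each row is the pose to reach, as a shift and turn from the pose commanded when the call began, along the tool's axes at that moment; what a row does not reach only later rows make up. A row lasts 1/12 s, in which the tool goes at most 41.7 mm and 7.16 degrees, less where a joint would pass 70% of its speed; a pose out of reach is approached as far as the arm can. A call with a number of a shift or a turn outside -1 to 1 is refused whole. A call with a gripper value outside its range is refused whole. The fingers move at their own pace and stop on an object; the grip force is fixed at half the most. Time passes only in rows, so rows that repeat a pose let the fingers close. It gives the time, the measured TCP pose, the force, the opening and the grip force at its end, in the units of the state.
- robot.get_obs(): the state, without advancing time (a new reading comes with each control period).
- robot.snapshot(name): name is "side" or "top" or "wrist"; returns the picture (400x640x3 uint8, red, green, blue); there is no depth.
- robot.camera_params(name): a dict with "camera_matrix" (3x3 intrinsics, pixels), "rvec" (rotation vector, rad) and "tvec" (3), from world to camera coordinates, as OpenCV has them; the wrist camera has in their place "tool_from_camera" (4x4, takes a point from camera to tool coordinates, whose origin is the TCP and whose axes are the flange's). Camera axes: x right, y down, z forward; pixel columns grow to the right and rows downward; lengths in m; the calibration is good to about 2 mm. A picture is of the moment at which its call begins: read the wrist's pose just before it. camera_params takes no time and is no camera call.
- robot.close_job(): hands the job in; it is judged then, once.
Trained networks look in the newest picture that a camera, given by its name, has taken for a name from the list of things; names that differ only in an ending like _2 or _b are one class to them, and where a whole thing is asked for, a point or a joint stands for the part that bears it (a point fixed in the world has none). Each returns a list of dicts, best first, with "conf" (0 to 1); they miss things now and then, are a little off and sometimes report something else, mostly with a low value. They report only what shows in the picture. A call takes as long as a camera call.
- robot.find_in(thing, camera): "extent" ([centre column, centre row, width, height] in pixels, round what is visible of it).
The state is a dict: "time": time; "joint_positions": joint angles; "qvel": joint speeds; "joint_torque": joint torques, N m; "tool_pos": TCP position; "ee_rot": TCP orientation; "wrist_force": force on the tool from outside, world axes, zero at the start; "wrist_torque": the same for the moment, N m; "width": finger opening in m; "finger_force": force on a finger pad.
Only numpy, scipy, OpenCV 4.12 (cv2) and the standard library are available. Lean on these libraries where they do the work, as an engineer would, in place of code of your own. Each camera call takes 0.05 s, during which the arm holds its last target. There are 200 camera calls.

TASK

Get the bench fume extractor ready for soldering: first, with the pipe still home, swing the damper lever on its top the full quarter turn to its open stop. Then pull the sprung suction pipe out of its barrel until the pointer disc on the pipe stands level with the length mark clipped to the rail below, and hold it there against its spring with the gripper: the program finishes while still holding the pipe. Leave the extractor's damper open and do not push the other things on the bench about.

Things in the scene. Friction and masses are not known exactly. Their poses are not given: they have to be found in the camera images.
- extractor: Bench fume extractor, fixed to the bench: grey box 100 (x) x 116 (y) x 96 mm high. Origin: centre of its underside, on the bench. Its own -x axis is the direction in which the suction pipe is pulled out; +z up. A barrel of 38 mm diameter reaches 101 mm from the origin along -x, its axis 70 mm above the bench. Below it a flat rail (14 wide, 10 mm high) runs on the bench to 255 mm along -x.
- lever_pivot (a point): A point on the damper lever's upright hinge axis, 106 mm above the bench, in the middle of the box's top.
- damper_lever (a joint): Damper lever angle, rad. 0 = shut stop (lever points along the extractor's -y), 1.571 = open stop (lever points along its +x, away from the pipe). It turns counter-clockwise seen from above as it opens; it may start a little off the shut stop, and stays where it is left (about 2 N at the handle).
- lever_grip (a point): Centre of the lever's upright round black handle post: 16 mm diameter, 39 mm tall, 50 mm out from the hinge axis. The post runs from 110 to 149 mm above the bench; this point is at 129 mm. The steel lever arm below it has its top at 110 mm. The post turns with the lever.
- suction_pipe (a joint): How far the suction pipe is pulled out, m: 0 = home (where it starts), end stop at 0.130. An inner spring pulls it back: about 4 N at home, rising by 0.45 N per 10 mm. It slides back home when let go.
- pipe_disc (a point): Centre of the steel pointer disc on the pipe: 36 mm diameter, 5 mm thick, square to the pipe, 70 mm above the bench; 117.5 mm from the extractor's origin along its -x when home, and moving with the pipe.
- pipe_grip (a point): Middle of the black ribbed grip sleeve on the pipe: 24 mm diameter, 46 mm long along the pipe, axis level and 70 mm above the bench; its centre is 25.5 mm beyond the pointer disc (along the extractor's -x). A flared metal nozzle, growing to 48 mm diameter and 28 mm long, follows beyond the sleeve.
- length_mark: Length mark: black clip straddling the rail, fixed, 8 mm thick along the pipe, 74 mm wide across it, 21 mm high, with a fine bright line across its top. Origin: centre of its foot at bench height, under the bright line; its x axis is the extractor's. The pipe is at its mark when the disc's centre is straight above the line; that is 55 to 100 mm out, differing from run to run.
- tape_kapton: Bystander: small roll of amber tape lying flat, 60 x 65 x 10 mm, beside the pipe. Origin: centre of its underside.
- heatsink: Bystander: finned metal heatsink, 30 x 40 x 22 mm. Origin: centre of its underside.
- flux_bottle: Bystander: standing amber bottle with a white nozzle, 36 mm diameter, 95 mm tall. Origin: centre of its underside.
- side_cutters: Bystander: side cutters with red handles lying flat, 53 x 154 x 12 mm. Origin: centre of its underside.
- solder_spool_small: Bystander: small standing solder spool, 50 mm diameter, 34 mm tall. Origin: centre of its underside.

How it is judged:
By the outcome, as a careful person would: the job done as asked, in the order asked, and still so for the second after the job is handed in, while the arm keeps its last pose, push and grip.
It also fails if it takes over 43 s, if anything falls off the work surface, if the arm or the gripper's body presses on something with over 40 N, if the wrist force passes 120 N, or if a joint passes its speed limit or range.

## Working session

There is one attempt and no reset: what is moved stays moved. The work goes in short steps, Python scripts to look and compute and a tool call to move; the robot and the scene stay as the last step left them, time stands still between calls to the robot, and variables do not carry over. Pictures are saved under pics/ and viewed, at most 10 in all, crops included, and the job is handed in when it is done.

Besides the shell and the picture viewer there is one more tool, called after ">>>" as name([rows], argument=value, ...), one row to a line, values as JSON. servo_tool: Moves the arm, as the interface text tells. Scaled input: -1 to 1 covers 0.1 m each way for a shift and pi/2 rad each way for a turn. Its arguments: {"type":"object","properties":{"plan":{"type":"array","items":{"type":"array","items":{"type":"number"}}}},"required":["plan"]}

```bash
mkdir -p pics; cat > h.py <<'E'
from bench import robot
import cv2, numpy as np
from scipy.spatial.transform import Rotation as R
def snap(n,f):
    im=robot.snapshot(n); cv2.imwrite('pics/'+f+'.png',im[:,:,::-1]); return im
def cam(n,obs=None):
    p=robot.camera_params(n); K=np.array(p['camera_matrix'])
    if n=='wrist':
        o=obs or robot.get_obs(); T=np.eye(4); T[:3,:3]=R.from_euler('xyz',o['ee_rot']).as_matrix(); T[:3,3]=o['tool_pos']
        W=np.linalg.inv(T@np.array(p['tool_from_camera'])); return K,W[:3,:3],W[:3,3]
    return K,cv2.Rodrigues(np.array(p['rvec']))[0],np.array(p['tvec']).ravel()
def px2w(c,uv,z):
    K,r,t=c; d=r.T@np.linalg.inv(K)@np.array([uv[0],uv[1],1.]); o=-r.T@t
    return o+d*(z-o[2])/d[2]
def w2px(c,P):
    K,r,t=c; q=K@(r@np.array(P,float)+t); return q[:2]/q[2]
E
python3 - <<'E'
from h import *
o=robot.get_obs(); print(o['time'],o['tool_pos'],o['ee_rot'],o['width'])
for n in ['top','side']:
    snap(n,n+'0'); c=cam(n); print(n,-c[1].T@c[2])
    for t,z in [('extractor',.05),('lever_grip',.129),('pipe_disc',.07),('pipe_grip',.07),('length_mark',.021),('tape_kapton',.01),('heatsink',.02),('flux_bottle',.05),('side_cutters',.01),('solder_spool_small',.03)]:
        for d in robot.find_in(t,n)[:2]:
            print(t,round(d['conf'],2),np.round(d['extent']),px2w(c,d['extent'][:2],z).round(3))
E
```

```text
0.0 [0.13312104 0.53313281 0.22133122] [-3.13945315e+00 -2.36360369e-04  2.89678458e+00] 0.09394104716019472
top [0.42477858 0.01679429 1.40254931]
extractor 0.86 [324. 229. 102.  44.] [0.485 0.007 0.05 ]
extractor 0.46 [342. 213.  30.  13.] [ 0.533 -0.046  0.05 ]
lever_grip 0.72 [289. 218.  16.  26.] [0.511 0.107 0.129]
pipe_disc 0.67 [344. 215.  33.  19.] [ 0.526 -0.051  0.07 ]
pipe_grip 0.56 [345. 212.  34.  21.] [ 0.534 -0.054  0.07 ]
pipe_grip 0.42 [291. 220.  14.  24.] [0.51  0.103 0.07 ]
length_mark 0.49 [358. 213.   9.  19.] [ 0.536 -0.096  0.021]
length_mark 0.36 [289. 218.  14.  27.] [0.518 0.113 0.021]
tape_kapton 0.71 [357. 186.  20.  19.] [ 0.619 -0.094  0.01 ]
tape_kapton 0.17 [358. 214.   8.  24.] [ 0.534 -0.099  0.01 ]
heatsink 0.61 [416. 224.  18.  11.] [ 0.505 -0.273  0.02 ]
heatsink 0.56 [326. 227. 105.  46.] [0.491 0.001 0.02 ]
flux_bottle 0.49 [214. 195.  19.  12.] [0.584 0.34  0.05 ]
side_cutters 0.6 [217. 239.  41.  28.] [0.453 0.335 0.01 ]
solder_spool_small 0.69 [408. 196.  15.  20.] [ 0.589 -0.249  0.03 ]
side [ 0.25907996 -0.72218396  0.77576494]
extractor 0.61 [300. 223.  96. 120.] [0.507 0.001 0.05 ]
pipe_disc 0.72 [316. 234.  35.  32.] [ 0.524 -0.064  0.07 ]
pipe_grip 0.79 [314. 232.  31.  37.] [ 0.521 -0.058  0.07 ]
length_mark 0.52 [325. 264.  23.  17.] [ 0.528 -0.116  0.021]
length_mark 0.4 [298. 221.  96. 124.] [0.515 0.038 0.021]
tape_kapton 0.72 [359. 250.  23.  23.] [ 0.624 -0.092  0.01 ]
heatsink 0.84 [340. 330.  19.  23.] [ 0.494 -0.282  0.02 ]
flux_bottle 0.62 [288. 145.  15.  24.] [0.583 0.328 0.05 ]
side_cutters 0.74 [248. 171.  31.  26.] [0.45  0.297 0.01 ]
side_cutters 0.23 [327. 262.  21.  15.] [ 0.537 -0.103  0.01 ]
solder_spool_small 0.87 [379. 304.  27.  31.] [ 0.591 -0.258  0.03 ]
```

View pics/top0.png

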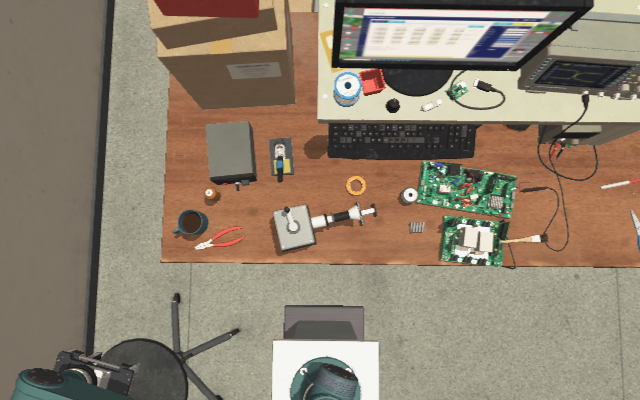

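View pics/side0.png

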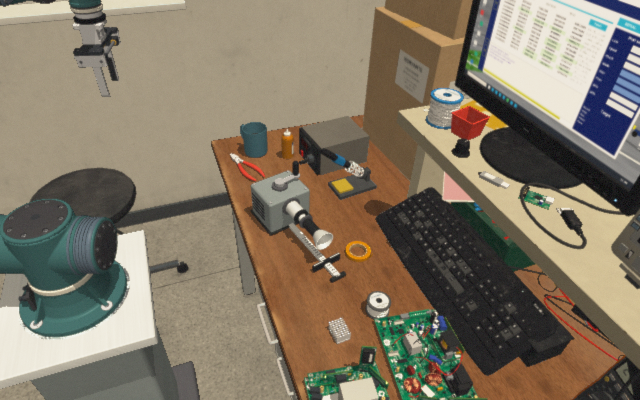

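The top view shows the extractor box at about (295,228), lever handle at (289,212), and pipe running right to the nozzle at (367,212), with the mark at (360,214). I'll zoom in for precise axes.

```bash
python3 - <<'E'
import cv2
a=cv2.imread('pics/top0.png')[170:265,260:390]; cv2.imwrite('pics/tc.png',cv2.resize(a,None,fx=6,fy=6,interpolation=cv2.INTER_CUBIC))
a=cv2.imread('pics/side0.png')[155:285,240:370]; cv2.imwrite('pics/sc.png',cv2.resize(a,None,fx=4.5,fy=4.5,interpolation=cv2.INTER_CUBIC))
E
```

```text
(no output)
```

View pics/tc.png

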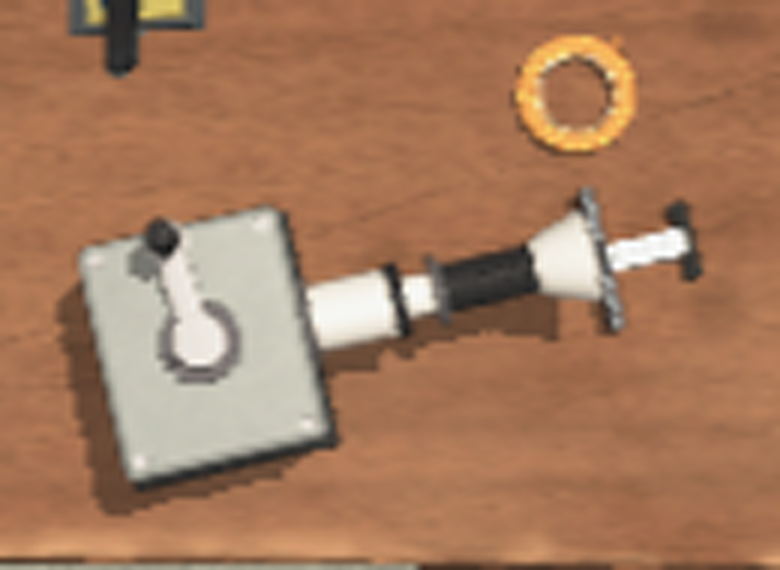

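View pics/sc.png

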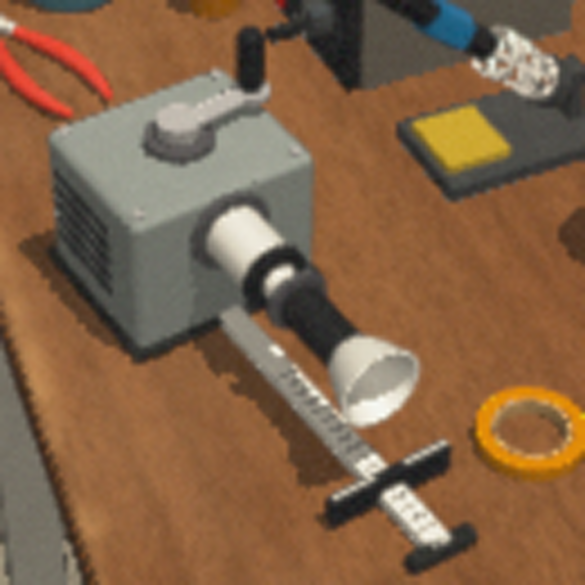

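The crops show the box corners, the lever pointing up-left (near shut), the pipe home, and the mark at crop (601,258) in top and (390,483) in side. Fitting the pose.

```bash
cat > fit.py <<'E'
from h import *
from scipy.optimize import least_squares
T=lambda u,v:np.array([260+(u+.5)/6-.5,170+(v+.5)/6-.5]); S=lambda u,v:np.array([240+(u+.5)/4.5-.5,155+(v+.5)/4.5-.5])
ct,cs=cam('top'),cam('side')
# ext frame points; 'L' lever, 'M' mark
def model(p):
    x,y,yaw,l,m=p; c=lambda a:np.array([np.cos(a),np.sin(a)])
    def W(ex,ey,z): return [x+np.cos(yaw)*ex-np.sin(yaw)*ey, y+np.sin(yaw)*ex+np.cos(yaw)*ey, z]
    b=[W(.05,-.058,.096),W(-.05,-.058,.096),W(-.05,.058,.096),W(.05,.058,.096)]
    h=lambda z:W(.05*np.sin(l),-.05*np.cos(l),z)
    mk=[W(-m,-.037,.021),W(-m,.037,.021)]
    r=[]
    for P,q in zip(b+[W(0,0,.115),h(.149),W(-.1175,0,.07)]+mk,[(82,255),(275,210),(333,440),(133,485),(203,338),(161,236),(438,290),(587,190),(615,325)]):
        r.append(w2px(ct,P)-T(*q))
    for P,q in zip(b+[h(.149),W(-m,0,.021)],[(212,75),(312,160),(135,222),(52,140),(250,32),(390,483)]):
        r.append(w2px(cs,P)-S(*q))
    return np.concatenate(r)
f=least_squares(model,[.5,.09,1.8,0,.19],loss='soft_l1')
if __name__=='__main__':
    x,y,yaw,l,m=f.x; print(f.x.round(4),np.degrees(yaw),'pull',m-.1175); print(f.fun.reshape(-1,2).round(1).tolist())
    Rz=lambda a:np.array([[np.cos(a),-np.sin(a)],[np.sin(a),np.cos(a)]])
    for n,e in [('post',(.05*np.sin(l),-.05*np.cos(l))),('open',(.05,0)),('grip',(-.143,0)),('mark',(-m,0)),('griptarget',(-m-.0255,0))]: print(n,(Rz(yaw)@e+[x,y]).round(4))
E
python3 fit.py
```

```text
[0.4866 0.0941 1.8185 0.1111 0.2037] 104.19225075991419 pull 0.08623809108531333
[[-0.8, -0.3], [0.6, -0.9], [0.4, -0.1], [-0.3, 0.6], [0.0, 1.0], [0.3, 0.4], [0.7, 0.3], [-0.1, -0.3], [1.1, 0.7], [1.9, -2.4], [1.4, -0.8], [-0.5, 2.5], [-2.4, -1.7], [-0.1, -0.1], [0.3, -2.7]]
post [0.5334 0.1117]
open [0.4744 0.1426]
grip [ 0.5217 -0.0445]
mark [ 0.5366 -0.1034]
griptarget [ 0.5428 -0.1281]
```

```bash
cat >> h.py <<'E'
def seq(tgt,yaw,n,start=None,dec=3):
    """split to n calls: print rounded [x,y,z,az] per call"""
    o=robot.get_obs(); p,e=start or (o['tool_pos'],o['ee_rot'][2]); p=np.array(p,float); out=[]
    for i in range(n):
        k=n-i; dw=(np.array(tgt)-p)/k; dy=((yaw-e+np.pi)%(2*np.pi)-np.pi)/k
        if start is None and i==0: print('dyaw',np.degrees(dy*k))
        M=R.from_euler('xyz',[np.pi,0,e]).as_matrix()
        r=np.round(np.r_[M.T@dw/.1,-dy/(np.pi/2)],dec); out.append(r.tolist())
        p=p+M@r[:3]*.1; e-=r[3]*np.pi/2
    print(out,'->',p.round(4),np.degrees(e).round(2)); return p,e
E
python3 -c "
from h import *
seq([.533,.112,.21],np.radians(20.6),6,dec=2)"
```

```text
dyaw -145.37451251624202
[[-0.82, -0.52, 0.02, 0.27], [-0.96, -0.14, 0.02, 0.27], [-0.93, 0.27, 0.02, 0.27], [-0.74, 0.63, 0.02, 0.27], [-0.41, 0.87, 0.02, 0.27], [-0.02, 0.97, 0.03, 0.27]] -> [0.5333 0.1118 0.2095] 20.17
```

>>> servo_tool([
  [-0.82, -0.52, 0.02, 0, 0, 0.27, 94],
  [-0.82, -0.52, 0.02, 0, 0, 0.27, 94],
  [-0.82, -0.52, 0.02, 0, 0, 0.27, 94],
  [-0.82, -0.52, 0.02, 0, 0, 0.27, 94],
])

```text
time: 1.43
tool_pos: [0.2024, 0.4612, 0.2207]
ee_rot: [3.141, 0.001, 2.464]
wrist_force: [0.3, 0.4, 1.4]
width: 0.094
finger_force: 0.0
```

>>> servo_tool([
  [-0.96, -0.14, 0.02, 0, 0, 0.27, 94],
  [-0.96, -0.14, 0.02, 0, 0, 0.27, 94],
  [-0.96, -0.14, 0.02, 0, 0, 0.27, 94],
  [-0.96, -0.14, 0.02, 0, 0, 0.27, 94],
])

```text
time: 1.77
tool_pos: [0.269, 0.3905, 0.2186]
ee_rot: [3.141, 0.001, 2.039]
wrist_force: [0.1, 0.2, -0.1]
width: 0.0941
finger_force: 0.0
```

>>> servo_tool([
  [-0.93, 0.27, 0.02, 0, 0, 0.27, 94],
  [-0.93, 0.27, 0.02, 0, 0, 0.27, 94],
  [-0.93, 0.27, 0.02, 0, 0, 0.27, 94],
  [-0.93, 0.27, 0.02, 0, 0, 0.27, 94],
])

```text
time: 2.1
tool_pos: [0.3357, 0.3203, 0.2164]
ee_rot: [3.141, 0.001, 1.615]
wrist_force: [0.3, 0.5, 0.5]
width: 0.0941
finger_force: 0.0
```

>>> servo_tool([
  [-0.74, 0.63, 0.02, 0, 0, 0.27, 94],
  [-0.74, 0.63, 0.02, 0, 0, 0.27, 94],
  [-0.74, 0.63, 0.02, 0, 0, 0.27, 94],
  [-0.74, 0.63, 0.02, 0, 0, 0.27, 94],
])

```text
time: 2.43
tool_pos: [0.4026, 0.2496, 0.2142]
ee_rot: [3.141, 0.001, 1.191]
wrist_force: [-0.5, 0.4, -0.9]
width: 0.0939
finger_force: 0.0
```

>>> servo_tool([
  [-0.41, 0.87, 0.02, 0, 0, 0.27, 94],
  [-0.41, 0.87, 0.02, 0, 0, 0.27, 94],
  [-0.41, 0.87, 0.02, 0, 0, 0.27, 94],
  [-0.41, 0.87, 0.02, 0, 0, 0.27, 94],
])

```text
time: 2.77
tool_pos: [0.4687, 0.1797, 0.212]
ee_rot: [3.141, 0.001, 0.767]
wrist_force: [-0.5, 0.6, 0.2]
width: 0.094
finger_force: 0.0
```

>>> servo_tool([
  [-0.02, 0.97, 0.03, 0, 0, 0.27, 94],
  [-0.02, 0.97, 0.03, 0, 0, 0.27, 94],
  [-0.02, 0.97, 0.03, 0, 0, 0.27, 94],
  [-0.02, 0.97, 0.03, 0, 0, 0.27, 94],
  [-0.02, 0.97, 0.03, 0, 0, 0.27, 94],
  [-0.02, 0.97, 0.03, 0, 0, 0.27, 94],
])

```text
time: 3.27
tool_pos: [0.5333, 0.1117, 0.2094]
ee_rot: [-3.141, 0.0, 0.353]
wrist_force: [-0.1, 0.1, 0.3]
width: 0.094
finger_force: 0.0
```

```bash
python3 - <<'E'
from h import *
o=robot.get_obs(); print(o['time'],o['tool_pos'],o['ee_rot'],o['joint_positions'])
c=cam('wrist',o); snap('wrist','w1'); print('cam',(-c[1].T@c[2]).round(3))
for t,z in [('lever_grip',.135),('pipe_disc',.07),('length_mark',.021)]:
    for d in robot.find_in(t,'wrist')[:2]: print(t,round(d['conf'],2),np.round(d['extent']),px2w(c,d['extent'][:2],z).round(3))
print('exp post top',w2px(c,[.5334,.1117,.149]),w2px(c,[.4866,.0941,.115]))
E
```

```text
3.2667 [0.53326363 0.11167204 0.20937113] [-3.14118746e+00  2.56124513e-04  3.53260748e-01] [1.02153706e-01 7.88411100e-02 1.40556272e+00 3.30087988e-04
 1.65753759e+00 1.31971788e+00]
cam [0.607 0.139 0.372]
lever_grip 0.57 [319. 234.  32.  84.] [0.518 0.109 0.135]
pipe_disc 0.69 [484. 260.  94.  51.] [ 0.524 -0.06   0.07 ]
pipe_disc 0.28 [321. 231.  26.  84.] [0.497 0.1   0.07 ]
length_mark 0.96 [502. 226.  20.  40.] [ 0.554 -0.093  0.021]
exp post top [322.53129855 221.02051635] [322.96913039 264.0013618 ]
```

View pics/w1.png

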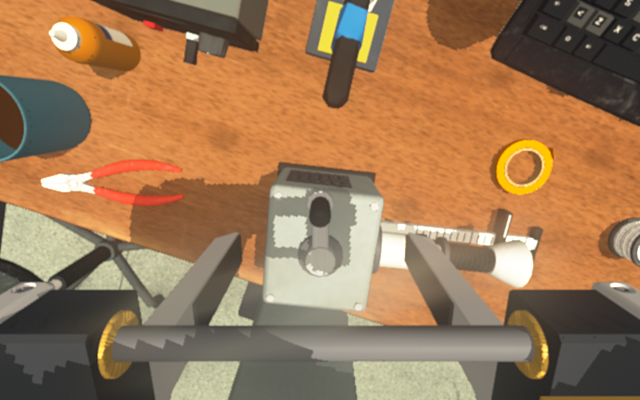

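The wrist view shows the post top at about (319,218), close to the prediction (322,221), so the jaws are centred. Descending and gripping.

>>> servo_tool([
  [0, 0, 0.4, 0, 0, 0, 60],
  [0, 0, 0.72, 0, 0, 0, 50],
  [0, 0, 0.72, 0, 0, 0, 30],
  [0, 0, 0.72, 0, 0, 0, 20],
  [0, 0, 0.72, 0, 0, 0, 10],
  [0, 0, 0.72, 0, 0, 0, 10],
  [0, 0, 0.72, 0, 0, 0, 10],
  [0, 0, 0.72, 0, 0, 0, 10],
])

```text
time: 4.13
tool_pos: [0.5344, 0.1119, 0.1396]
ee_rot: [3.141, -0.004, 0.352]
wrist_force: [0.3, -0.5, 0.3]
width: 0.0442
finger_force: 0.0
```

```bash
python3 - <<'E'
from h import *
o=robot.get_obs(); print(o['time'],o['tool_pos'],o['ee_rot'],o['width'],o['finger_force'],o['wrist_force'])
E
```

```text
4.1333 [0.53443777 0.11191354 0.13964323] [ 3.14073274 -0.00374921  0.35221979] 0.044168312668419175 0.0 [ 0.29732848 -0.54808035  0.29836387]
```

>>> servo_tool([
  [0, 0, 0, 0, 0, 0, 10],
  [0, 0, 0, 0, 0, 0, 10],
  [0, 0, 0, 0, 0, 0, 10],
  [0, 0, 0, 0, 0, 0, 10],
  [0, 0, 0, 0, 0, 0, 10],
  [0, 0, 0, 0, 0, 0, 10],
  [0, 0, 0, 0, 0, 0, 10],
  [0, 0, 0, 0, 0, 0, 10],
])

```text
time: 4.8
tool_pos: [0.5334, 0.1123, 0.1376]
ee_rot: [-3.141, -0.001, 0.352]
wrist_force: [0.5, 2.4, 1.6]
width: 0.0153
finger_force: 30.0
```

```bash
python3 - <<'E'
from h import *
o=robot.get_obs(); print(o['time'],o['tool_pos'],o['ee_rot'],o['width'],o['finger_force'],o['wrist_force'])
# arc rows in tool frame: lever angle from psi0 = tool yaw, pivot on -x by .05
p=o['tool_pos'][:2]; piv=np.array([.4866,.0941]); print(p-piv,np.linalg.norm(p-piv),np.degrees(np.arctan2(*(p-piv)[::-1])))
e=o['ee_rot'][2]; ux=np.array([np.cos(e),np.sin(e)]); uy=np.array([np.sin(e),-np.cos(e)])
for d in range(7,99,7):
    a=e+np.radians(d); q=piv+.05*np.array([np.cos(a),np.sin(a)])
    q0=piv+.05*ux; v=(q-q0)*10; print(d,(v@ux).round(2),(v@uy).round(2),round(-d/90,3))
E
```

```text
4.8 [0.53336996 0.11228039 0.13760717] [-3.14072697e+00 -6.64262736e-04  3.52398873e-01] 0.01534438835044719 30.000108426902443 [0.49908715 2.35165425 1.56144714]
[0.04676996 0.01818039] 0.05017923237625214 21.242064763227265
7 -0.0 -0.06 -0.078
14 -0.01 -0.12 -0.156
21 -0.03 -0.18 -0.233
28 -0.06 -0.23 -0.311
35 -0.09 -0.29 -0.389
42 -0.13 -0.33 -0.467
49 -0.17 -0.38 -0.544
56 -0.22 -0.41 -0.622
63 -0.27 -0.45 -0.7
70 -0.33 -0.47 -0.778
77 -0.39 -0.49 -0.856
84 -0.45 -0.5 -0.933
91 -0.51 -0.5 -1.011
98 -0.57 -0.5 -1.089
```

>>> servo_tool([
  [0, -0.06, 0, 0, 0, -0.078, 10],
  [-0.01, -0.12, 0, 0, 0, -0.156, 10],
  [-0.03, -0.18, 0, 0, 0, -0.233, 10],
  [-0.06, -0.23, 0, 0, 0, -0.311, 10],
  [-0.09, -0.29, 0, 0, 0, -0.389, 10],
  [-0.13, -0.33, 0, 0, 0, -0.467, 10],
  [-0.17, -0.38, 0, 0, 0, -0.544, 10],
  [-0.22, -0.41, 0, 0, 0, -0.622, 10],
  [-0.22, -0.41, 0, 0, 0, -0.622, 10],
])

```text
time: 5.55
tool_pos: [0.499, 0.1442, 0.1377]
ee_rot: [3.139, -0.004, 1.335]
wrist_force: [2.0, 4.6, -0.5]
width: 0.0152
finger_force: 30.0
```

```bash
python3 - <<'E'
from h import *
o=robot.get_obs(); print(o['time'],o['tool_pos'],o['ee_rot'],o['width'],o['finger_force'],o['wrist_force'])
p=o['tool_pos'][:2]; piv=np.array([.4866,.0941]); print(np.linalg.norm(p-piv),np.degrees(np.arctan2(*(p-piv)[::-1])))
e=o['ee_rot'][2]; ux=np.array([np.cos(e),np.sin(e)]); uy=np.array([np.sin(e),-np.cos(e)])
for d in range(7,40,7):
    a=e+np.radians(d); v=(np.array([np.cos(a),np.sin(a)])-ux)*.5; print(d,(v@ux).round(3),(v@uy).round(3),round(-d/90,3))
E
```

```text
5.55 [0.49901677 0.14416249 0.13771956] [ 3.13946142 -0.0035086   1.33451312] 0.015203131509286337 30.001874710433185 [ 1.98702449  4.60403692 -0.48490578]
0.051579347815159375 76.07028813690015
7 -0.004 -0.061 -0.078
14 -0.015 -0.121 -0.156
21 -0.033 -0.179 -0.233
28 -0.059 -0.235 -0.311
35 -0.09 -0.287 -0.389
```

>>> servo_tool([
  [0, -0.06, 0, 0, 0, -0.078, 10],
  [-0.015, -0.12, 0, 0, 0, -0.156, 10],
  [-0.035, -0.18, 0, 0, 0, -0.233, 10],
  [-0.06, -0.235, 0, 0, 0, -0.311, 10],
  [-0.075, -0.265, 0, 0, 0, -0.311, 10],
  [-0.075, -0.265, 0, 0, 0, -0.311, 10],
])

```text
time: 6.05
tool_pos: [0.4754, 0.144, 0.1379]
ee_rot: [3.128, -0.003, 1.819]
wrist_force: [12.8, 9.0, -7.3]
width: 0.0155
finger_force: 30.0
```

```bash
python3 - <<'E'
from h import *
o=robot.get_obs(); print(o['time'],o['tool_pos'],o['ee_rot'],o['width'],o['finger_force'],o['wrist_force'],o['wrist_torque'])
p=o['tool_pos'][:2]; piv=np.array([.4866,.0941]); print(np.linalg.norm(p-piv),np.degrees(np.arctan2(*(p-piv)[::-1])))
E
```

```text
6.05 [0.47537998 0.1440459  0.13785585] [ 3.12809320e+00 -2.52602461e-03  1.81883267e+00] 0.01551424962041474 30.022704392904416 [12.77306127  9.02978529 -7.33137994] [ 1.37320777 -2.06101548  0.09929939]
0.05119063784642184 102.6609371980499
```

>>> servo_tool([
  [0, -0.04, 0, 0, 0, 0, 10],
  [0, -0.04, 0, 0, 0, 0, 10],
  [0, -0.04, 0, 0, 0, 0, 10],
])

```text
time: 6.3
tool_pos: [0.475, 0.1439, 0.138]
ee_rot: [3.12, -0.003, 1.818]
wrist_force: [22.4, 10.9, -13.3]
width: 0.0151
finger_force: 30.0
```

>>> servo_tool([
  [0, 0.04, 0, 0, 0, 0, 40],
  [0, 0.06, 0, 0, 0, 0, 40],
  [0, 0.06, 0, 0, 0, 0, 40],
  [0, 0.06, 0, 0, 0, 0, 40],
  [0, 0.06, -0.4, 0, 0, 0, 94],
  [0, 0.06, -0.8, 0, 0, 0, 94],
  [0, 0.06, -0.8, 0, 0, 0, 94],
  [0, 0.06, -0.8, 0, 0, 0, 94],
  [0, 0.06, -0.8, 0, 0, 0, 94],
])

```text
time: 7.05
tool_pos: [0.4725, 0.1419, 0.2172]
ee_rot: [-3.141, 0.0, 1.817]
wrist_force: [0.1, 1.0, -1.0]
width: 0.0698
finger_force: 0.0
```

```bash
python3 - <<'E'
from h import *
o=robot.get_obs(); print(o['time'],o['tool_pos'],o['ee_rot'],o['width'],o['wrist_force'])
seq([.5217,-.0445,.21],np.radians(104.2),2,dec=2)
c=cam('wrist',o); snap('wrist','w2')
for t,z in [('lever_grip',.13),('pipe_disc',.07),('pipe_grip',.07),('length_mark',.021)]:
    for d in robot.find_in(t,'wrist')[:2]: print(t,round(d['conf'],2),np.round(d['extent']),px2w(c,d['extent'][:2],z).round(3))
print('open post top',w2px(c,[.4744,.1426,.149]),w2px(c,[.4866,.0941,.115]))
E
```

```text
7.05 [0.47253261 0.14188297 0.21723964] [-3.14129151e+00  3.06289286e-04  1.81738520e+00] 0.06976746014789191 [ 0.07107829  0.99851477 -1.04662995]
dyaw 0.0714982494847604
[[-0.96, 0.01, 0.04, -0.0], [-0.97, 0.01, 0.03, -0.0]] -> [ 0.5216 -0.0448  0.2102] 104.13
lever_grip 0.91 [326. 228.  32.  82.] [0.478 0.128 0.13 ]
pipe_disc 0.97 [326. 380.  35.  35.] [ 0.528 -0.071  0.07 ]
pipe_grip 0.98 [322. 381.  39.  38.] [ 0.525 -0.072  0.07 ]
length_mark 0.89 [323. 366.  57.  12.] [ 0.532 -0.096  0.021]
open post top [326.60945551 217.77787523] [326.06083394 260.11876772]
```

View pics/w2.png

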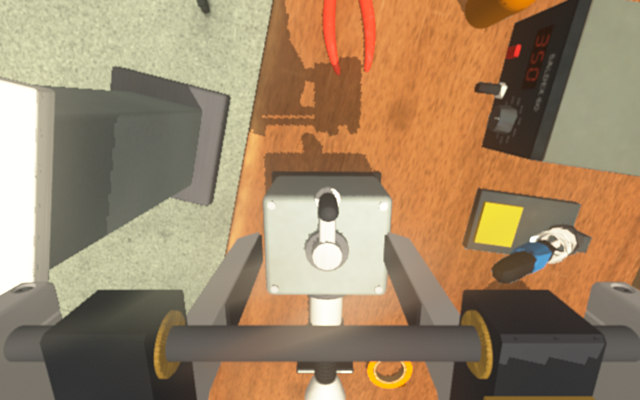

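The lever points straight away from the pipe at (327,210), so the damper is open and the box is square with the tool. Moving over the sleeve and looking for a better mark measurement.

>>> servo_tool([
  [-0.96, 0.01, 0.04, 0, 0, 0, 94],
  [-0.96, 0.01, 0.04, 0, 0, 0, 94],
  [-0.96, 0.01, 0.04, 0, 0, 0, 94],
])

```text
time: 7.55
tool_pos: [0.4976, 0.0456, 0.2121]
ee_rot: [-3.139, 0.002, 1.815]
wrist_force: [-0.1, 0.5, -0.1]
width: 0.0938
finger_force: 0.0
```

>>> servo_tool([
  [-0.97, 0.01, 0.03, 0, 0, 0, 94],
  [-0.97, 0.01, 0.03, 0, 0, 0, 94],
  [-0.97, 0.01, 0.03, 0, 0, 0, 94],
  [-0.97, 0.01, 0.03, 0, 0, 0, 94],
  [-0.97, 0.01, 0.03, 0, 0, 0, 94],
  [-0.97, 0.01, 0.03, 0, 0, 0, 94],
])

```text
time: 8.05
tool_pos: [0.5217, -0.0433, 0.2102]
ee_rot: [-3.141, -0.001, 1.818]
wrist_force: [0.4, -0.1, -0.3]
width: 0.0937
finger_force: 0.0
```

```bash
python3 - <<'E'
from h import *
o=robot.get_obs(); print(o['time'],o['tool_pos'],o['ee_rot'],o['width'],o['joint_positions'])
c=cam('wrist',o); snap('wrist','w3'); print('cam',(-c[1].T@c[2]).round(3))
for t,z in [('pipe_disc',.07),('pipe_grip',.07),('length_mark',.021)]:
    for d in robot.find_in(t,'wrist')[:2]: print(t,round(d['conf'],2),np.round(d['extent']),px2w(c,d['extent'][:2],z).round(3))
for P in ([.5154,-.0198,.07],[.5217,-.0445,.082],[.5366,-.1034,.021],[.4744,.1426,.149]): print(w2px(c,P).round(0))
E
```

```text
8.05 [ 0.52169184 -0.04327594  0.21017322] [-3.14114272e+00 -1.40423625e-03  1.81844855e+00] 0.09371880123319806 [-1.91789183e-01  3.14702736e-02  1.45366521e+00  1.08346834e-03
  1.65746171e+00 -4.39348485e-01]
cam [0.502 0.033 0.373]
pipe_disc 0.58 [323. 200.  49. 104.] [ 0.522 -0.05   0.07 ]
pipe_grip 0.89 [323. 202.  48. 104.] [ 0.523 -0.051  0.07 ]
pipe_grip 0.27 [398. 237.  53.  51.] [ 0.601 -0.068  0.07 ]
length_mark 0.72 [321. 232.  66.  12.] [ 0.533 -0.1    0.021]
[323. 167.]
[323. 198.]
[323. 236.]
[ 323. -109.]
```

View pics/w3.png

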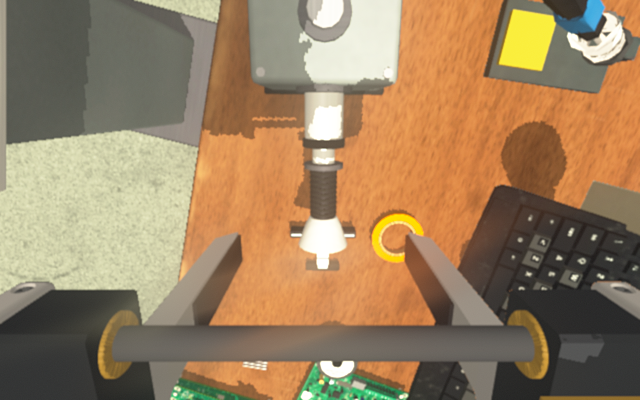

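The disc is at (323,166) and the mark ends at (293,232)/(353,232). I'll enlarge this area once for the bright line.

```bash
python3 - <<'E'
import cv2
a=cv2.imread('pics/w3.png')[150:250,275:370]; cv2.imwrite('pics/w3c.png',cv2.resize(a,None,fx=6,fy=6,interpolation=cv2.INTER_CUBIC))
g=cv2.imread('pics/w3.png').sum(2)//3
for u in (296,299,348,351): print(u,g[222:244,u])
E
```

```text
296 [110 108 109 100  87  77  77  78  82  92  99 174 255 255 191 128 151 164
 165 163 162 161]
299 [110 109 109 106  91  81  80  80  82  93 103 180 255 255 192 133 153 168
 171 174 180 183]
348 [124 113 113 111 103  92  89  91  92  99 106 137 227 254 241 160 142 158
 161 160 161 160]
351 [120 121 118 113 102  89  88  89  91  97 108 144 229 254 239 159 144 159
 163 162 161 160]
```

View pics/w3c.png

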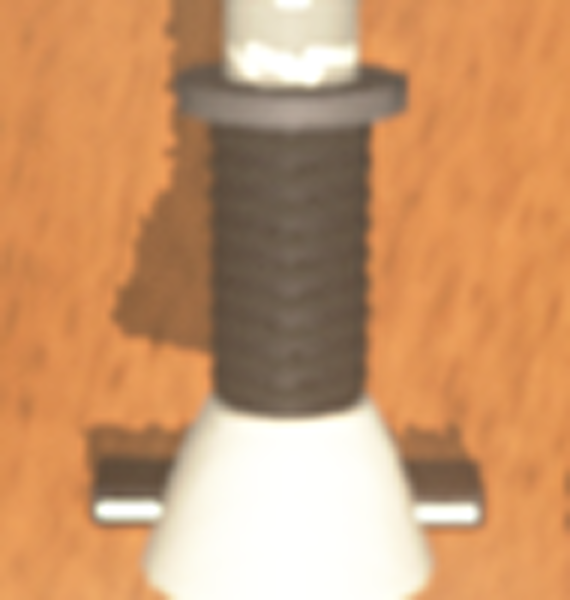

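>>> servo_tool([
  [0, 0, 0.4, 0, 0, 0, 94],
  [0, 0, 0.8, 0, 0, 0, 94],
  [0, 0, 0.8, 0, 0, 0, 94],
  [0, 0, 0.8, 0, 0, 0, 94],
  [0, 0, 0.8, 0, 0, 0, 94],
])

```text
time: 8.67
tool_pos: [0.5233, -0.0442, 0.1328]
ee_rot: [3.139, 0.001, 1.818]
wrist_force: [0.5, -0.2, 1.8]
width: 0.094
finger_force: 0.0
```

```bash
python3 - <<'E'
from h import *
o=robot.get_obs(); o['tool_pos']=np.array([0.52169184,-0.04327594,0.21017322]); o['ee_rot']=np.array([-3.14114272,-1.40423625e-03,1.81844855])
c=cam('wrist',o); u=np.array([.2453,-.9694]); O=np.array([.4866,.0941])
P=lambda s,z,l=0.03:w2px(c,np.r_[O+u*s+l*np.array([u[1],-u[0]]),z]).round(1)
for m in (.2,.2037):
    print(m,'front foot',P(m-.004,0),'front top',P(m-.004,.021),'line',P(m,.021),'back top',P(m+.004,.021))
print('disc front/back at top rim',P(.115,.07,.0),P(.12,.07,0),c[0][0,0])
o=robot.get_obs(); seq([.5217,-.0445,.068],o['ee_rot'][2],1)
E
```

```text
0.2 front foot [297.8 223.1] front top [296.4 229.4] line [296.5 232.8] back top [296.6 236.1]
0.2037 front foot [297.9 226.1] front top [296.5 232.5] line [296.6 235.9] back top [296.6 239.2]
disc front/back at top rim [323.4 164.7] [323.4 170.2] 336.20635352416076
dyaw 0.0
[[0.001, -0.016, 0.648, -0.0]] -> [ 0.5217 -0.0445  0.068 ] 104.19
```

Line centre is at row ~234.7, giving a mark distance of about 0.2025–0.2037 m, i.e. a pull of ~85–86 mm. Gripping the sleeve now.

>>> servo_tool([
  [0, -0.015, 0.35, 0, 0, 0, 70],
  [0, -0.015, 0.65, 0, 0, 0, 50],
  [0, -0.015, 0.65, 0, 0, 0, 18],
  [0, -0.015, 0.65, 0, 0, 0, 18],
  [0, -0.015, 0.65, 0, 0, 0, 18],
  [0, -0.015, 0.65, 0, 0, 0, 18],
  [0, -0.015, 0.65, 0, 0, 0, 18],
  [0, -0.015, 0.65, 0, 0, 0, 18],
  [0, -0.015, 0.65, 0, 0, 0, 18],
  [0, -0.015, 0.65, 0, 0, 0, 18],
  [0, -0.015, 0.65, 0, 0, 0, 18],
  [0, -0.015, 0.65, 0, 0, 0, 18],
])

```text
time: 9.67
tool_pos: [0.522, -0.0445, 0.0658]
ee_rot: [3.138, 0.0, 1.818]
wrist_force: [5.4, 1.8, -1.2]
width: 0.0232
finger_force: 30.0
```

>>> servo_tool([
  [0, 0, 0, 0, 0, 0, 18],
  [0, 0, 0, 0, 0, 0, 18],
  [0, 0, 0, 0, 0, 0, 18],
  [0, 0, 0, 0, 0, 0, 18],
])

```text
time: 10.0
tool_pos: [0.522, -0.0445, 0.0658]
ee_rot: [3.138, 0.0, 1.818]
wrist_force: [4.9, 1.0, -1.8]
width: 0.0232
finger_force: 30.0
```

```bash
python3 - <<'E'
from h import *
o=robot.get_obs(); print(o['time'],o['tool_pos'],o['ee_rot'],o['width'],o['finger_force'],o['wrist_force'])
np.save('grip.npy',o['tool_pos'])
E
```

```text
10.0 [ 0.52202804 -0.04453606  0.06578796] [3.13811321e+00 2.05524102e-04 1.81763307e+00] 0.023202890684662338 29.997514486312866 [ 4.91651596  0.97595917 -1.83744419]
```

>>> servo_tool([
  [-0.12, 0, 0, 0, 0, 0, 18],
  [-0.24, 0, 0, 0, 0, 0, 18],
  [-0.36, 0, 0, 0, 0, 0, 18],
  [-0.48, 0, 0, 0, 0, 0, 18],
  [-0.6, 0, 0, 0, 0, 0, 18],
  [-0.72, 0, 0, 0, 0, 0, 18],
  [-0.84, 0, 0, 0, 0, 0, 18],
  [-0.87, 0, 0, 0, 0, 0, 18],
  [-0.87, 0, 0, 0, 0, 0, 18],
  [-0.87, 0, 0, 0, 0, 0, 18],
])

```text
time: 10.83
tool_pos: [0.542, -0.1262, 0.0657]
ee_rot: [3.14, -0.006, 1.818]
wrist_force: [0.7, 8.3, 3.0]
width: 0.0231
finger_force: 30.0
```

```bash
python3 - <<'E'
from h import *
o=robot.get_obs(); g=np.load('grip.npy'); d=o['tool_pos']-g; u=np.array([.2453,-.9694]); print(o['time'],o['tool_pos'],'pull',d[:2]@u,'side',d[:2]@[u[1],-u[0]],o['width'],o['finger_force'],o['wrist_force'])
im=snap('side','s4'); t=snap('top','t4'); w=snap('wrist','w4')
for n in('side','top','wrist'):
  for k in('pipe_disc','length_mark'):
    for q in robot.find_in(k,n)[:1]: print(n,k,round(q['conf'],2),np.round(q['extent'],1))
a=cv2.resize(im[195:295,265:375],None,fx=5,fy=5,interpolation=cv2.INTER_CUBIC)[:480,:400+150]
cv2.imwrite('pics/s4c.png',a[:,:,::-1])
E
```

```text
10.8333 [ 0.5419861  -0.12619871  0.06571305] pull 0.08405947877649657 side 0.0006845095032231384 0.023142530490907594 29.999277591705322 [0.74066757 8.27230067 3.04866326]
side pipe_disc 0.83 [337.1 258.8  34.9  31. ]
side length_mark 0.68 [324.3 267.   19.2   9.8]
top pipe_disc 0.64 [341.5 214.2  28.8   9.6]
wrist pipe_disc 0.88 [323.9 187.4  70.7 374.9]
wrist length_mark 0.66 [322.8 191.4 117.6  22.3]
```

View pics/s4c.png

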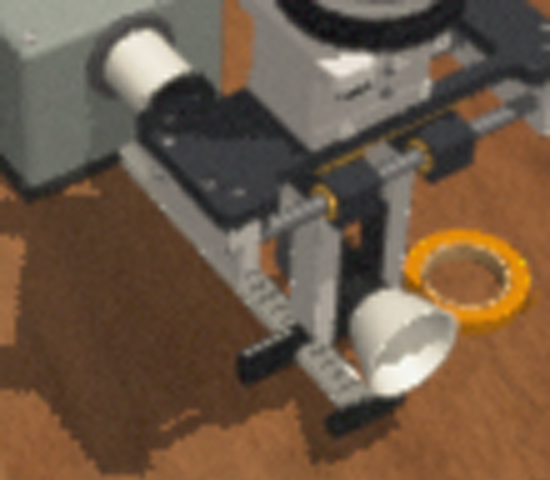

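View pics/w4.png

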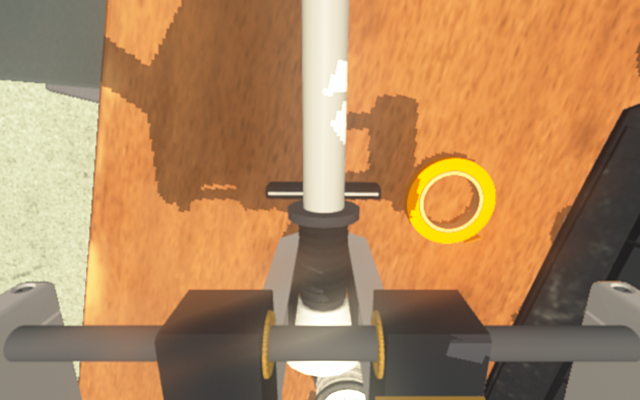

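The wrist view shows the mark's bright line at row ~193 and the disc edge ends at about (289,212) and (358,212). Measuring both from the pixel profiles.

```bash
python3 - <<'E'
from h import *
o=robot.get_obs(); c=cam('wrist',o); print(o['tool_pos'],(-c[1].T@c[2]).round(4))
g=cv2.imread('pics/w4.png').astype(int).sum(2)//3
for u in (275,285,295,360,370): print(u,g[176:204,u])
print('disc cols'); 
for u in (289,291,293,296,299,324,350,353,356,358): print(u,g[198:232,u])
u=np.array([.2453,-.9694]); O=np.array([.4866,.0941])
s=lambda px,z:((px2w(c,px,z)[:2]-O)@u).round(4)
for r in (191,192,193,194,195): print('line',r,s((323,r),.021))
for r in (210,212,214,216): print('disc',r,s((323,r),.07))
for q in (.1985,.2015,.2035): # predicted disc end rows (5mm), ends +-18mm
    print(q,[w2px(c,np.r_[O+u*(q+d)+l*np.array([u[1],-u[0]]),.07+z]).round(1).tolist() for d in(-.0025,.0025) for l,z in((-.018,0),(.018,0),(0,.018))])
E
```

```text
[ 0.54187558 -0.12578377  0.06575626] [ 0.5221 -0.0508  0.2286]
275 [103 104 104 104 102  87  67  63  63  62  65  66  68  67  68 114 193 228
 207 133  74  65  84 101 108 109 108 107]
285 [110 110 111 114 111  94  69  63  64  64  66  67  69  69  67 108 186 228
 208 133  75  64  76  98 109 112 110 110]
295 [112 109 108 107 104  89  70  64  64  65  66  68  70  69  67 104 186 229
 208 135  75  64  78  97 106  98  87  83]
360 [110 111 112 111 108  98  79  68  67  67  67  70  72  74  69  81 143 214
 235 194 104  63  83 122 149 149 146 146]
370 [109 109 109 109 109 103  85  69  66  66  66  69  72  72  69  82 143 214
 234 194 103  60  81 128 155 158 158 159]
disc cols
289 [ 77  95 107 108 106 107 101  92  84  82  83  82  83  85  84  85  85  86
  85  84  90 109 135 150 152 148 129 107 103 103 103 103 105 106]
291 [ 78  96 109 111 107  99  87  82  82  83  82  82  83  82  85  84  84  86
  87  85  85  88  98 110 112 104 101 100 101 101 103 105 106 108]
293 [ 77  98 109 106  96  85  82  83  82  82  82  81  82  81  83  86  90  91
  91  90  89  90  89  91  94 100 104 105 105 106 107 107 107 104]
29
[... 718 characters left out ...]
3  83  86  84  84  85  87  87  88  86
  86  87  85  87  97 123 144 149 149 149 149 148 146 146 145 144]
358 [ 83 132 160 159 154 151 144 126 102  91  87  88  89  91  92  93  95  94
  93  92  95 109 131 148 152 152 151 147 147 148 148 148 149 150]
line 191 0.2003
line 192 0.201
line 193 0.2016
line 194 0.2023
line 195 0.2029
disc 210 0.1979
disc 212 0.1989
disc 214 0.1999
disc 216 0.201
0.1985 [[361.5, 206.3], [288.3, 206.4], [325.2, 217.9], [361.2, 216.0], [288.6, 216.0], [325.2, 228.6]]
0.2015 [[361.4, 212.1], [288.5, 212.2], [325.2, 224.3], [361.1, 221.7], [288.8, 221.8], [325.2, 234.9]]
0.2035 [[361.2, 216.0], [288.6, 216.0], [325.2, 228.6], [360.9, 225.5], [288.9, 225.6], [325.2, 239.1]]
```

Disc centre is about 3 mm short of the line; pull 3 mm more.

>>> servo_tool([
  [-0.03, 0, 0, 0, 0, 0, 18],
  [-0.03, 0, 0, 0, 0, 0, 18],
  [-0.03, 0, 0, 0, 0, 0, 18],
  [-0.03, 0, 0, 0, 0, 0, 18],
  [-0.03, 0, 0, 0, 0, 0, 18],
  [-0.03, 0, 0, 0, 0, 0, 18],
])

```text
time: 11.78
tool_pos: [0.5426, -0.1287, 0.0657]
ee_rot: [3.14, -0.006, 1.819]
wrist_force: [1.2, 9.1, 2.7]
width: 0.0231
finger_force: 30.0
```

```bash
python3 - <<'E'
from h import *
o=robot.get_obs(); c=cam('wrist',o); g=snap('wrist','w5').astype(int).sum(2)//3
gp=np.load('grip.npy'); u=np.array([.2453,-.9694]); O=np.array([.4866,.0941]); print(o['time'],o['tool_pos'],'pull',(o['tool_pos']-gp)[:2]@u,o['wrist_force'],o['finger_force'])
s=lambda px,z:((px2w(c,px,z)[:2]-O)@u).round(4)
for k in (275,285,295,360,370):
    col=g[150:204,k].astype(float); i=int(np.argmax(col[:45]>180)); w=np.clip(col[i-2:i+5]-100,0,None); r=150+(w*np.arange(i-2,i+5)).sum()/w.sum(); print('line',k,r.round(2),s((k,r),.021))
for k in (289,324,358): print(k,g[198:232,k])
for r in (210,212,214): print('disc',r,s((323,r),.07))
for r in (217,218): print('front top',r,s((323,r),.088)+.0025)
for r in (227,228): print('back top',r,s((323,r),.088)-.0025)
E
```

```text
11.7833 [ 0.54255377 -0.12867521  0.06572699] pull 0.08659945005842584 [1.2164499  9.0542552  2.74358179] 30.002591907978058
line 275 188.83 0.2018
line 285 188.96 0.2019
line 295 188.96 0.2019
line 360 189.46 0.2023
line 370 189.62 0.2024
289 [106 107 106 107 106 106 100  91  84  82  82  82  84  84  86  86  84  83
  84  82  88 111 139 152 152 143 129 117 105 103 107 106 108 109]
324 [233 232 232 233 232 232 232 232 233 232 232 233 235 233 198 121  81  81
  82  86  96 105 104 105 104 102 102 100  99  93  81  69  69  71]
358 [126 144 149 148 147 147 145 128 102  89  87  88  88  90  91  90  92  92
  91  90  94 106 129 147 149 148 147 147 148 149 150 151 151 151]
disc 210 0.2008
disc 212 0.2019
disc 214 0.2029
front top 217 0.201
front top 218 0.2015
back top 227 0.2007
back top 228 0.2012
```

```bash
python3 -c "
from bench import robot
print(robot.close_job())"
```

```text
the job is handed in; nothing more can be done
None
```

I swung the damper lever to its open stop first, then pulled the pipe out about 86.6 mm and handed the job in at about 12 s with the gripper still holding it; the wrist camera put the disc within about 0.5 mm of the mark line.

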